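# Sweep the used caps off the weighing slab

### The arm

A 6-joint arm with a two-finger parallel gripper is mounted at the origin on the work surface. World frame = base frame: x ahead of the robot, y to its left, z up, the work surface at z = 0. Lengths are in m, angles in degrees, forces in N, time in s.
With the tool pointing down it reaches from about 0.4 to 0.825 m from the base axis. Payload 7 kg.
Tool frame: the origin (TCP) lies midway between the tips of the shut fingers; the grasp point (between the pads) lies ctrl.tcp_to_grasp behind it (ctrl.tcp_to_grasp is the distance from the TCP to the grasp point, in m); z points along the fingers, y is the line along which they close (so a half turn about z gives the same grasp; the last joint's range is limited). The gripper opens to 88 mm and grips with 3 to 60 N. Pads are 19 mm wide; open, the fingers measure 130 mm over their backs; the gripper's body (78 mm by 193 mm) begins 47 mm behind the grasp point.
Start: joints at [84.345, 20.546, 0.682, 0, -70.136, -16.507], TCP at [0.255, 0.625, 0.227] pointing down, gripper open.
Joint ranges: [-176.03, 176.03], [-82.01, 121.73], [-58.28, 71.71], [-173.87, 95.51], [-174.79, -0.11], [-173.66, 173.66]. Speed limits (degrees/s): [136.94, 136.94, 172.46, 180, 180, 180].

### API

Orientations are given as [roll, pitch, yaw] about the fixed x, y, z axes, in that order (R = Rz(yaw) Ry(pitch) Rx(roll)).
In Python, from plant import ctrl, imaging, close_job gives the robot as it stands.
- The arm moves only by the shell command python3 -m crank 'ROWS'. ROWS is JSON, a list of rows, each a list of 3 entries, a list of its own where there are three numbers: the shift along the world's x, y, z in m, then the turn, a rotation vector about the world's x, y, z in degrees, then the opening, from -1 (shut) to 1 (fully open), so that 0 is half open. A call has 1 to 12 rows; each row shifts and turns the commanded pose from where the row before left it; what a row does not reach is not made up. A row lasts 1/10 s, in which the tool goes at most 50 mm and 8.59 degrees, less where a joint would pass 70% of its speed; a pose out of reach is approached as far as the arm can. A call is refused whole if a number of a shift passes 0.05 or a number of a turn 8.59, either way. A call with a gripper value outside its range is refused whole. The fingers move at their own pace and stop on an object; the grip force is fixed at half the most. Time passes only in rows, so rows that do not move let the fingers close. It gives the time, the measured TCP pose, the force, the opening and the grip force at its end, in the units of the state.
- ctrl.get_obs(): the state, without advancing time (a new reading comes with each control period).
- imaging.snapshot(name): name is "side" or "top" or "wrist"; returns (picture, depth): 480x640x3 uint8, blue, green, red; 480x640 float32, m along the optical axis (not along the pixel's ray), 0 where there is no reading.
- imaging.camera_model(name): a dict with "mtx" (3x3 intrinsics, pixels), "R" (3x3) and "t" (3): a world point X has camera coordinates R X + t. Camera axes: x right, y down, z forward; pixel columns grow to the right and rows downward; lengths in m; the calibration is good to about 2 mm. A picture is of the moment at which its call begins: read the wrist's pose just before it. camera_model takes no time and is no camera call; for the wrist camera it gives the pose at the moment of the call.
- close_job(): hands the job in; it is judged then, once.
The state is a dict: "clock": time; "joint_pos": joint angles; "qvel": joint speeds; "tau": joint torques, N m; "tool_pos": TCP position; "orientation": TCP orientation; "force": force on the tool from outside, world axes, zero at the start; "moment": the same for the moment, N m; "opening": finger opening in m; "gripper_force": force on a finger pad.
Only numpy, scipy, OpenCV 4.12 (cv2) and the standard library are available. Lean on these libraries where they do the work, as an engineer would, in place of code of your own. Each camera call takes 0.05 s, during which the arm holds its last target. There are 200 camera calls.

### The job

Clear the weighing slab: with the fingers, sweep the three used black bottle caps along the stone and over its end into the open metal tray that stands against it. Only push them, gently: do not pinch, pick up or carry them, and leave the two little jars and the steel weight standing where they are.

Things in the scene. Friction and masses are not known exactly. Their poses are not given: they have to be found in the camera images.
- slab: Fixed light marble block, 220 (its x) x 300 (its y) x 60 mm high, turned up to 0.18 rad. Origin: centre of its underside, on the bench (z = 0), so its top is at z = 60 mm; its short ends are at local y = +-150 mm. The caps lie in two lanes along local y, free of other things up to both ends. Other bench equipment stands clear, over 0.4 m to the robot's left and right or beyond x = 0.78 m.
- tray: Open-topped aluminium tray, fixed, 250 (its x) x 130 (its y) x 48 mm high, walls 4 mm, on the bench with a long side against (2 mm from) the slab's end at local y = +150 or -150 mm (which end varies), turned like the slab. Its rim is 12 mm below the slab's top. Origin: centre of its underside, 217 mm from the slab's centre along the slab's local y.
- tip_box: White closed box of pipette tips, fixed, 120 (its x) x 80 (its y) x 48 mm high, on the bench off the slab's other end, its centre 217 mm from the slab's centre, turned like the slab. Not part of the job. Origin: centre of its underside.
- cap_a: Used black plastic bottle cap, a flat plain disc 32 mm in diameter and 14 mm high, 15 g (may vary by a third), loose, lying on the slab in the lane at the slab's local x = -70 +-8 mm, at local y -95 to -50 mm. Origin: centre of its underside; z up.
- cap_b: Used black plastic bottle cap, a flat plain disc 32 mm in diameter and 14 mm high, 15 g (may vary by a third), loose, lying on the slab in the lane at the slab's local x = -70 +-8 mm, at local y +50 to +95 mm. Origin: centre of its underside; z up.
- cap_c: Used black plastic bottle cap, a flat plain disc 32 mm in diameter and 14 mm high, 15 g (may vary by a third), loose, lying on the slab in the lane at the slab's local x = +70 +-8 mm, at local y -80 to +80 mm. Origin: centre of its underside; z up.
- jar_a: Small closed white sample jar with a red lid, 40 mm in diameter, 55 mm high, 90 g, loose, standing in the middle row of the slab (within 12 mm of the slab's local x = 0). Must stay. Origin: centre of its underside.
- jar_b: Small closed white sample jar with a red lid, 40 mm in diameter, 55 mm high, 90 g, loose, standing in the middle row of the slab (within 12 mm of the slab's local x = 0). Must stay. Origin: centre of its underside.
- weight: Steel calibration weight with a knob, 34 mm in diameter, 46 mm high, 200 g, loose, standing in the same middle row as the jars. Must stay. Origin: centre of its underside.

How it is judged:
By the outcome, as a careful person would: the job done as asked, in the order asked, and still so for the second after the job is handed in, with the robot touching nothing.
It also fails if it takes over 58 s, if anything falls off the work surface, if the arm or the gripper's body presses on something with over 40 N, if the wrist force passes 120 N, or if a joint passes its speed limit or range.

## Working session

There is one attempt and no reset: what is moved stays moved. The work goes in short steps, Python scripts to look and compute and a shell command to move; the robot and the scene stay as the last step left them, time stands still between calls to the robot, and variables do not carry over. Pictures are saved under pics/ and viewed, at most 10 in all, crops included, and the job is handed in when it is done.

```bash
mkdir -p pics; ls
python3 - <<'E'
from plant import ctrl, imaging
import cv2
o=ctrl.get_obs(); print({k:o[k] for k in ('clock','tool_pos','orientation','opening','force')}, ctrl.tcp_to_grasp)
p,d=imaging.snapshot('top'); cv2.imwrite('pics/top0.png',p)
m=imaging.camera_model('top'); print(m)
import numpy as np; np.savez('top0.npz',p=p,d=d,**m)
E
```

```text
pics
{'clock': 0.0, 'tool_pos': array([0.25447225, 0.62467767, 0.22567134]), 'orientation': array([ 1.79909115e+02, -7.29881211e-03, -2.21684607e+01]), 'opening': 0.0877906757811579, 'force': array([0.12185736, 0.47820508, 0.15844566])} 0.0188
{'mtx': array([[566.08312482,   0.        , 309.60909709],
       [  0.        , 566.08312482, 242.89478567],
       [  0.        ,   0.        ,   1.        ]]), 'R': array([[-0.02460105, -0.99899331, -0.03751211],
       [-0.99223478,  0.02897653, -0.1209566 ],
       [ 0.1219218 ,  0.03424516, -0.99194876]]), 't': array([0.04695482, 0.52287922, 0.82513137])}
```

View pics/top0.png

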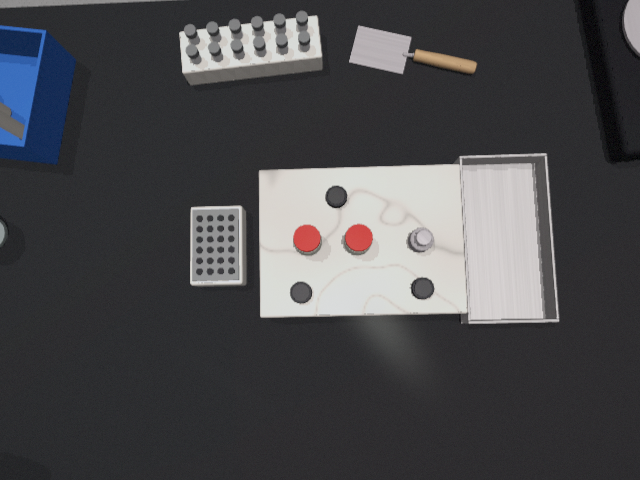

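The top view shows the slab between columns 260 and 466. The tray is at its right end (world −y) and the tip box at its left. Caps are at about (336,197), (301,293) and (422,288), the red jars at (307,240) and (358,239), and the weight at (422,240).

```bash
cat > h.py <<'E'
import numpy as np, cv2
def ray(m,uv,z):
    R,t=m['R'],m['t']; c=-R.T@t; d=R.T@np.linalg.solve(m['mtx'],[uv[0],uv[1],1.]); return c+d*(z-c[2])/d[2]
def blobs(mask,amin,amax):
    n,_,s,c=cv2.connectedComponentsWithStats(mask.astype(np.uint8)); return [(c[i],s[i]) for i in range(1,n) if amin<s[i,4]<amax]
def scene(p,m):
    hsv=cv2.cvtColor(p,cv2.COLOR_BGR2HSV); v=hsv[...,2]
    box=np.zeros(v.shape,bool); box[160:320,258:470]=1
    w=cv2.morphologyEx(((v>130)&box).astype(np.uint8),cv2.MORPH_OPEN,np.ones((5,5)))
    w[:,464:]=0
    cs,_=cv2.findContours(w,cv2.RETR_EXTERNAL,cv2.CHAIN_APPROX_NONE); k=max(cs,key=cv2.contourArea)
    q=np.array([ray(m,u,.06)[:2] for u in k[:,0]],np.float32)
    r=cv2.minAreaRect(q)
    caps=[ray(m,c,.071) for c,s in blobs((v<70)&box,200,700) if s[2]<32 and s[3]<32]
    red=[ray(m,c,.115) for c,s in blobs(box&(hsv[...,1]>150)&((hsv[...,0]<10)|(hsv[...,0]>170)),200,1500)]
    return r,caps,red
E
python3 - <<'E'
from h import *
z=np.load('top0.npz'); np.set_printoptions(precision=4,suppress=True)
r,c,red=scene(z['p'],z); print(r); print(np.array(c)); print(np.array(red)); print('weight',ray(z,(424,237),.106))
for u in [(259,170),(465,165),(260,317),(467,314)]: print(u,ray(z,u,.06))
for u in [(547,154),(558,321),(460,157),(462,322)]: print('tray',u,ray(z,u,.048))
for n,u in [('slab',(280,220)),('lid',(307,238)),('cap',(301,293))]:
    d=z['d'][u[1],u[0]]; print(n, z['R'].T@(d*np.linalg.solve(z['mtx'],[*u,1])-z['t']))
E
```

```text
((0.5232593417167664, -0.045160695910453796), (0.3036120533943176, 0.2196599543094635), 89.75714111328125)
[]
[[ 0.5193 -0.0368  0.115 ]
 [ 0.5206  0.0341  0.115 ]]
weight [ 0.5185 -0.1273  0.106 ]
(259, 170) [0.6326 0.1049 0.06  ]
(465, 165) [ 0.6297 -0.2003  0.06  ]
(260, 317) [0.4146 0.1065 0.06  ]
(467, 314) [ 0.4116 -0.1906  0.06  ]
tray (547, 154) [ 0.6454 -0.3254  0.048 ]
tray (558, 321) [ 0.3984 -0.3226  0.048 ]
tray (460, 157) [ 0.6453 -0.1966  0.048 ]
tray (462, 322) [ 0.4002 -0.1856  0.048 ]
slab [0.5561 0.0749 0.0588]
lid [0.5204 0.0333 0.1174]
cap [0.4472 0.0455 0.0742]
```

Run:
```python
from h import *
z=np.load('top0.npz'); np.set_printoptions(precision=4,suppress=True)
v=z['p'].max(2)
for u in [(301,293),(422,288),(336,197)]:
    w=v[u[1]-17:u[1]+18,u[0]-17:u[0]+18]
    b=max(blobs(w<110,100,900),key=lambda b:b[1][4]); c=b[0]+[u[0]-17,u[1]-17]; print(c,b[1],ray(z,c,.068))
```

```text
[300.7902 292.1962] [  6   6  22  21 367] [0.4486 0.0461 0.068 ]
[421.9266 287.9544] [  6   7  23  21 395] [ 0.4501 -0.1272  0.068 ]
[335.9434 196.5768] [  7   6  21  22 371] [ 0.5868 -0.0086  0.068 ]
```

```bash
python3 -m crank '[[[0.022,-0.039,0],[0,0,-8.5],-0.64],[[0.022,-0.039,0],[0,0,-8.5],-0.64],[[0.022,-0.039,0],[0,0,-8.5],-0.64],[[0.022,-0.039,0],[0,0,-8.5],-0.64],[[0.022,-0.039,0],[0,0,-8.5],-0.64],[[0.022,-0.039,0],[0,0,-8.5],-0.64],[[0.022,-0.039,0],[0,0,-8.5],-0.64],[[0.022,-0.039,0],[0,0,-8.5],-0.64],[[0.022,-0.039,0],[0,0,0],-0.64],[[0.022,-0.039,0],[0,0,0],-0.64],[[0.022,-0.039,0],[0,0,0],-0.64],[[0.022,-0.039,0],[0,0,0],-0.64]]'
```

```text
clock: 1.25
tool_pos: [0.5189, 0.1553, 0.2263]
orientation: [180.0, -0.0, -90.2]
force: [0.9, 0.3, -0.0]
opening: 0.0157
gripper_force: 0.0
```

```bash
python3 -m crank '[[[0.017,-0.028,-0.021],[0,0,0],-0.64],[[0.017,-0.028,-0.021],[0,0,0],-0.64],[[0.017,-0.028,-0.021],[0,0,0],-0.64],[[0.017,-0.028,-0.021],[0,0,0],-0.64],[[0,0,0],[0,0,0],-0.64],[[0,0,0],[0,0,0],-0.64]]'
python3 - <<'E'
from plant import ctrl, imaging
import cv2,numpy as np
m=imaging.camera_model('wrist');p,d=imaging.snapshot('wrist'); cv2.imwrite('pics/w0.png',p); np.savez('w0.npz',p=p,d=d,**m)
E
```

```text
clock: 1.85
tool_pos: [0.5862, 0.0442, 0.1414]
orientation: [179.9, -0.1, -90.3]
force: [0.1, 0.6, -0.4]
opening: 0.0158
gripper_force: 0.0
```

View pics/w0.png

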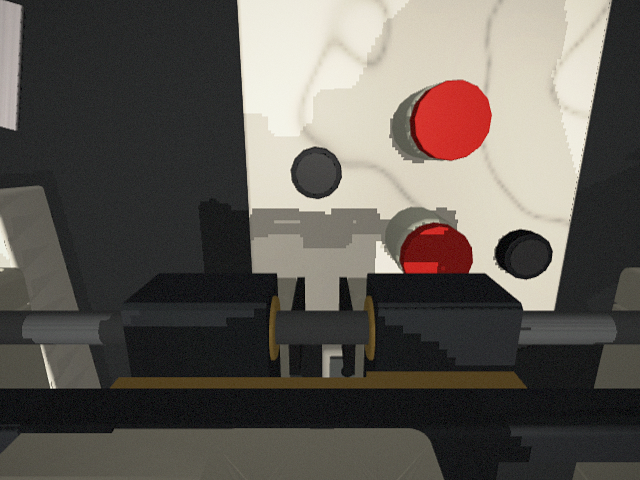

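The wrist view shows cap_c at (316,172), nearly in line with the finger gap. The jar lids are at (451,120) and (436,250). I'll check the cap position and how low the black finger blocks hang.

Run:
```python
from h import *
z=np.load('w0.npz'); np.set_printoptions(precision=4,suppress=True)
print('cap',ray(z,(316,172),.074),'jar',ray(z,(451,120),.115),'capb',ray(z,(524,254),.074))
for n,u in [('blockfront',(450,278)),('blockR',(480,276)),('blockL',(150,278)),('mid',(420,340)),('fing',(348,290)),('fing',(297,290)),('cap',(316,172)),('slab',(300,195))]:
    d=z['d'][u[1],u[0]]; print(n, d,z['R'].T@(d*np.linalg.solve(z['mtx'],[*u,1])-z['t']))
```

```text
cap [ 0.5899 -0.0084  0.074 ] jar [ 0.5233 -0.0365  0.115 ] capb [0.454  0.0455 0.074 ]
blockfront 0.08801362 [0.5554 0.0048 0.218 ]
blockR 0.09009818 [0.5472 0.0051 0.2159]
blockL 0.3196052 [0.7382 0.0894 0.0012]
mid 0.07644457 [0.5659 0.013  0.2323]
fing 0.15349972 [0.5755 0.0338 0.1581]
fing 0.15387161 [0.5972 0.0338 0.1577]
cap 0.22252633 [ 0.5899 -0.0084  0.0748]
slab 0.24121277 [0.6009 0.0079 0.06  ]
```

```bash
python3 -m crank '[[[0.001,0,-0.019],[0,0,0],-0.64],[[0.001,0,-0.019],[0,0,0],-0.64],[[0,0,-0.019],[0,0,0],-0.64],[[0,0,-0.017],[0,0,0],-0.64],[[0,0,0],[0,0,0],-0.64],[[0,-0.008,0],[0,0,0],-0.64],[[0,-0.008,0],[0,0,0],-0.64]]'
```

```text
clock: 2.6
tool_pos: [0.5894, 0.0294, 0.0701]
orientation: [-179.9, 0.0, -90.1]
force: [-0.4, -0.2, -0.1]
opening: 0.0156
gripper_force: 0.0
```

```bash
python3 -m crank '[[[0,-0.004,-0.004],[0,0,0],-0.64],[[0,-0.005,0],[0,0,0],-0.64],[[0,-0.006,0],[0,0,0],-0.64],[[0,-0.008,0],[0,0,0],-0.64],[[0,-0.009,0],[0,0,0],-0.64],[[0,-0.009,0],[0,0,0],-0.64],[[0,-0.009,0],[0,0,0],-0.64],[[0,-0.009,0],[0,0,0],-0.64],[[0,-0.009,0],[0,0,0],-0.64],[[0,-0.009,0],[0,0,0],-0.64],[[0,-0.009,0],[0,0,0],-0.64],[[0,-0.009,0],[0,0,0],-0.64]]'
python3 - <<'E'
from plant import ctrl, imaging
import cv2,numpy as np
m=imaging.camera_model('wrist');p,d=imaging.snapshot('wrist'); cv2.imwrite('pics/w1.png',p)
from h import *
print(ray(m,(316,172),.074))
E
```

```text
clock: 3.8
tool_pos: [0.5886, -0.0666, 0.0645]
orientation: [180.0, 0.0, -90.2]
force: [0.3, 1.2, 0.5]
opening: 0.0158
gripper_force: 0.1
[ 0.59122228 -0.12587894  0.074     ]
```

View pics/w1.png

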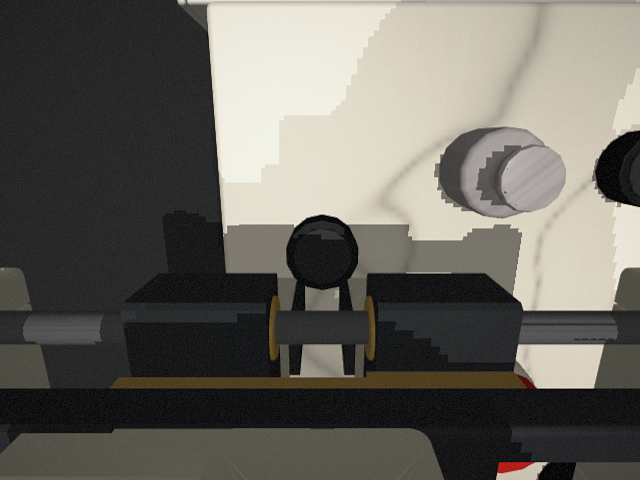

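The cap sits centred on both fingers at (322,252), clear of the weight at (515,175). I'll keep pushing.

```bash
python3 -m crank '[[[0,-0.009,0],[0,0,0],-0.64],[[0,-0.009,0],[0,0,0],-0.64],[[0,-0.009,0],[0,0,0],-0.64],[[0,-0.009,0],[0,0,0],-0.64],[[0,-0.009,0],[0,0,0],-0.64],[[0,-0.009,0],[0,0,0],-0.64],[[0,-0.009,0],[0,0,0],-0.64],[[0,-0.009,0],[0,0,0],-0.64],[[0,-0.009,0],[0,0,0],-0.64],[[0,-0.009,0],[0,0,0],-0.64],[[0,-0.009,0],[0,0,0],-0.64],[[0,-0.009,0],[0,0,0],-0.64]]' && python3 -m crank '[[[0,-0.008,0],[0,0,0],-0.64],[[0,-0.008,0],[0,0,0],-0.64],[[0,-0.008,0],[0,0,0],-0.64],[[0,-0.006,0],[0,0,0],-0.64],[[0,0,0],[0,0,0],-0.64],[[0,0,0],[0,0,0],-0.64]]'
python3 - <<'E'
from plant import imaging
import cv2
p,d=imaging.snapshot('wrist'); p2,d=imaging.snapshot('top'); import numpy as np
cv2.imwrite('pics/w2.png',np.hstack([cv2.resize(p,(400,300)),p2[100:400,240:640]]))
E
```

```text
clock: 5.05
tool_pos: [0.5887, -0.1747, 0.0646]
orientation: [-180.0, -0.0, -90.2]
force: [0.4, 0.8, -0.0]
opening: 0.0159
gripper_force: 0.1
clock: 5.65
tool_pos: [0.5886, -0.204, 0.0645]
orientation: [180.0, 0.0, -90.2]
force: [0.3, -0.1, -0.2]
opening: 0.0162
gripper_force: 0.0
```

View pics/w2.png

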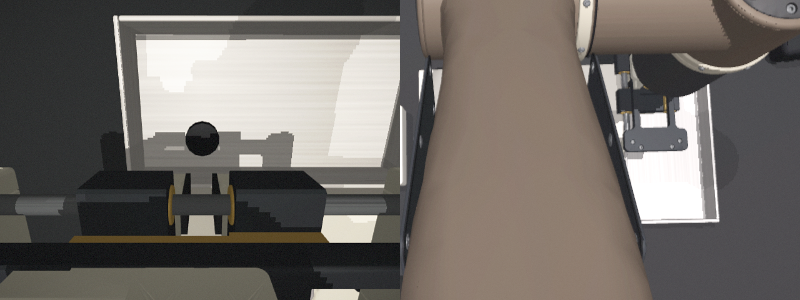

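Cap_c has dropped off the end and lies in the tray (left view at (202,138)). Next is cap_a.

```bash
python3 -m crank '[[[0,0,0.03],[0,0,0],-0.64],[[0,0,0.03],[0,0,0],-0.64],[[0,0,0.03],[0,0,0],-0.64],[[-0.027,0.024,0],[0,0,0],-0.64],[[-0.027,0.024,0],[0,0,0],-0.64],[[-0.027,0.024,0],[0,0,0],-0.64],[[-0.027,0.024,0],[0,0,0],-0.64],[[-0.027,0.026,0],[0,0,0],-0.64],[[0,0,0],[0,0,0],-0.64],[[0,0,0],[0,0,0],-0.64]]'
cat > look.py <<'E'
import sys
from plant import ctrl, imaging
from h import *
np.set_printoptions(precision=4,suppress=True)
m=imaging.camera_model('wrist');p,d=imaging.snapshot('wrist'); cv2.imwrite('pics/%s.png'%sys.argv[1],p)
print(ctrl.get_obs()['tool_pos'])
v=p.max(2)
for c,s in blobs((v<100)[:272],300,8000):
    if .75<s[2]/s[3]<1.33 and s[4]>.65*s[2]*s[3]: print(c,s[2:4],'slabz',ray(m,c,.074),'trayz',ray(m,c,.018),d[int(c[1]),int(c[0])])
E
python3 look.py w3
```

```text
clock: 6.75
tool_pos: [0.4537, -0.0811, 0.1553]
orientation: [-179.9, 0.0, -90.0]
force: [0.9, -1.0, 0.2]
opening: 0.0157
gripper_force: 0.0
[ 0.4543 -0.0815  0.1551]
[142.9166  33.8705] [52 51] slabz [ 0.5607 -0.2136  0.074 ] trayz [ 0.5857 -0.2277  0.018 ] 0.26441866
[324.3587 180.1278] [48 49] slabz [ 0.4527 -0.1271  0.074 ] trayz [ 0.4525 -0.1209  0.018 ] 0.23743677
```

View pics/w3.png

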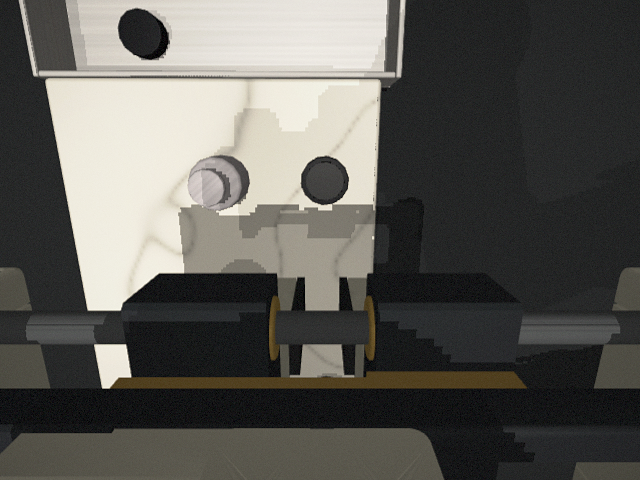

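Cap_c is in the tray at (143,34). Cap_a is at (324,180), in line with the fingers. Now I'll lower and push it.

```bash
python3 -m crank '[[[-0.001,0,-0.02],[0,0,0],-0.64],[[0,0,-0.02],[0,0,0],-0.64],[[0,0,-0.02],[0,0,0],-0.64],[[0,0,-0.02],[0,0,0],-0.64],[[0,0,-0.01],[0,0,0],-0.64],[[0,0,0],[0,0,0],-0.64],[[0,-0.005,0],[0,0,0],-0.64],[[0,-0.005,0],[0,0,0],-0.64],[[0,-0.006,0],[0,0,0],-0.64],[[0,-0.008,0],[0,0,0],-0.64],[[0,-0.009,0],[0,0,0],-0.64],[[0,-0.009,0],[0,0,0],-0.64]]' && python3 -m crank '[[[0,-0.009,0],[0,0,0],-0.64],[[0,-0.009,0],[0,0,0],-0.64],[[0,-0.009,0],[0,0,0],-0.64],[[0,-0.009,0],[0,0,0],-0.64],[[0,-0.009,0],[0,0,0],-0.64],[[0,-0.009,0],[0,0,0],-0.64],[[0,-0.009,0],[0,0,0],-0.64],[[0,-0.009,0],[0,0,0],-0.64],[[0,-0.009,0],[0,0,0],-0.64],[[0,0,0],[0,0,0],-0.64],[[0,0,0],[0,0,0],-0.64]]'; python3 look.py w4
```

```text
clock: 8.0
tool_pos: [0.4527, -0.1247, 0.0648]
orientation: [-180.0, 0.0, -90.2]
force: [0.1, -1.5, 0.4]
opening: 0.0156
gripper_force: 0.1
clock: 9.1
tool_pos: [0.4525, -0.2051, 0.0645]
orientation: [180.0, 0.0, -90.2]
force: [0.5, 0.2, -1.3]
opening: 0.0158
gripper_force: 0.0
[ 0.4526 -0.2049  0.0645]
[ 95.154  223.8379] [68 56] slabz [ 0.5486 -0.2431  0.074 ] trayz [ 0.5847 -0.2303  0.018 ] 0.21007355
```

View pics/w4.png

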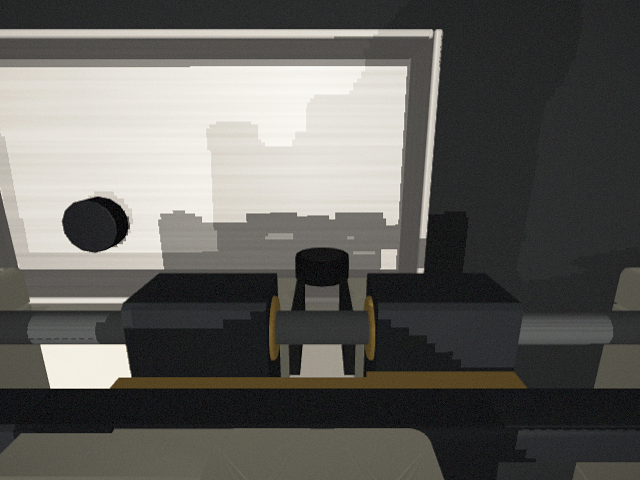

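Cap_c is in the tray at (95,224). Cap_a at (322,266) is tilted over the edge, right at the fingertips. I'll push a little further, then raise and look.

```bash
python3 -m crank '[[[0,-0.006,0],[0,0,0],-0.64],[[0,-0.006,0],[0,0,0],-0.64],[[0,-0.006,0],[0,0,0],-0.64],[[0,0,0],[0,0,0],-0.64],[[0,0,0],[0,0,0],-0.64]]';  python3 -m crank '[[[0,0,0.03],[0,0,0],-0.64],[[0,0.02,0.03],[0,0,0],-0.64],[[0,0.04,0.03],[0,0,0],-0.64],[[0,0.048,0],[0,0,0],-0.64],[[0,0,0],[0,0,0],-0.64],[[0,0,0],[0,0,0],-0.64]]'; python3 look.py w5
```

```text
clock: 9.65
tool_pos: [0.4525, -0.2231, 0.0645]
orientation: [180.0, 0.0, -90.2]
force: [-0.3, 0.3, -0.3]
opening: 0.0155
gripper_force: 0.0
clock: 10.25
tool_pos: [0.4528, -0.1136, 0.1549]
orientation: [-180.0, 0.0, -90.0]
force: [-0.7, -1.2, -0.0]
opening: 0.0158
gripper_force: 0.0
[ 0.4526 -0.1145  0.1546]
[146.7793  80.5806] [50 46] slabz [ 0.5605 -0.2203  0.074 ] trayz [ 0.5857 -0.2283  0.018 ] 0.27473712
```

View pics/w5.png

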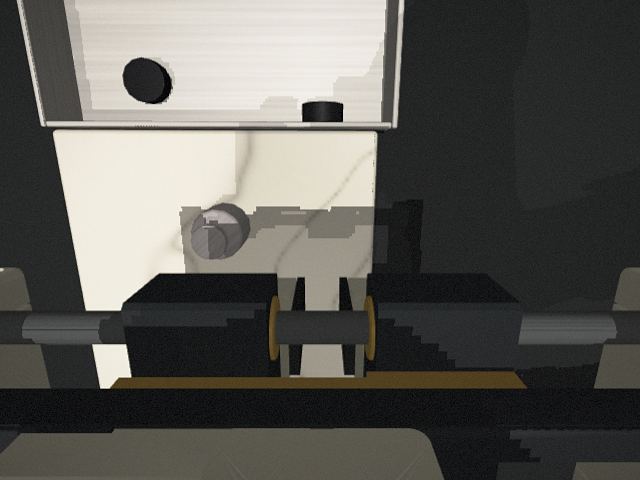

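Cap_a is inside the tray at (322,110), resting on its rim against the near wall. Cap_b is next.

```bash
python3 -m crank '[[[0,0.041,0],[0,0,0],-0.64],[[0,0.042,0],[0,0,0],-0.64],[[0,0.042,0],[0,0,0],-0.64],[[0,0.042,0],[0,0,0],-0.64],[[0,0.04,0],[0,0,0],-0.64],[[0,0,0],[0,0,0],-0.64],[[0,0,0],[0,0,0],-0.64]]'; python3 look.py w6
```

```text
clock: 11.0
tool_pos: [0.4526, 0.0917, 0.154]
orientation: [179.9, -0.1, -90.1]
force: [0.1, -1.5, 0.4]
opening: 0.0158
gripper_force: 0.0
[0.4525 0.091  0.154 ]
[324.3555 181.9795] [48 49] slabz [0.4512 0.0467 0.074 ] trayz [0.4508 0.0531 0.018 ] 0.23570739
```

```bash
python3 -m crank '[[[0,0,-0.02],[0,0,0],-0.64],[[0,0,-0.02],[0,0,0],-0.64],[[0,0,-0.02],[0,0,0],-0.64],[[0,0,-0.02],[0,0,0],-0.64],[[0,0,-0.009],[0,0,0],-0.64],[[0,0,0],[0,0,0],-0.64],[[0,-0.005,0],[0,0,0],-0.64],[[0,-0.005,0],[0,0,0],-0.64],[[0,-0.005,0],[0,0,0],-0.64],[[0,-0.008,0],[0,0,0],-0.64],[[0,-0.009,0],[0,0,0],-0.64],[[0,-0.009,0],[0,0,0],-0.64]]' && python3 -m crank '[[[0.0005,-0.009,0],[0,0,0],-0.64],[[0.0005,-0.009,0],[0,0,0],-0.64],[[0.0005,-0.009,0],[0,0,0],-0.64],[[0.0005,-0.009,0],[0,0,0],-0.64],[[0.0005,-0.009,0],[0,0,0],-0.64],[[0.0005,-0.009,0],[0,0,0],-0.64],[[0.0005,-0.009,0],[0,0,0],-0.64],[[0.0005,-0.009,0],[0,0,0],-0.64],[[0.0005,-0.009,0],[0,0,0],-0.64],[[0.0005,-0.009,0],[0,0,0],-0.64],[[0,-0.009,0],[0,0,0],-0.64],[[0,-0.009,0],[0,0,0],-0.64]]'; python3 look.py w7
```

```text
clock: 12.25
tool_pos: [0.4526, 0.0504, 0.0658]
orientation: [-180.0, 0.0, -90.2]
force: [0.5, -0.4, -0.1]
opening: 0.0159
gripper_force: 0.1
clock: 13.45
tool_pos: [0.4576, -0.0577, 0.0656]
orientation: [-180.0, 0.0, -90.2]
force: [-0.1, 0.6, 0.2]
opening: 0.0156
gripper_force: 0.1
[ 0.4574 -0.0584  0.0655]
[321.7981 245.911 ] [73 57] slabz [ 0.458  -0.0852  0.074 ] trayz [ 0.4581 -0.0685  0.018 ] 0.15613449
```

View pics/w7.png

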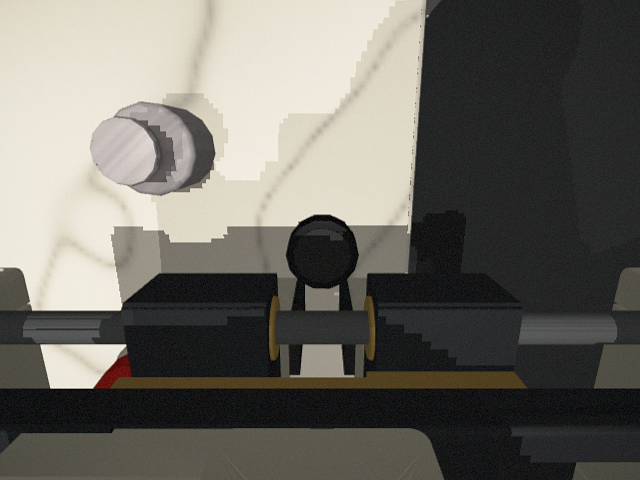

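Cap_b is cradled at (322,250), and the weight at (155,148) is clear of the fingers' path. I'll push it on over the end.

```bash
python3 -m crank '[[[0,-0.009,0],[0,0,0],-0.64],[[0,-0.009,0],[0,0,0],-0.64],[[0,-0.009,0],[0,0,0],-0.64],[[0,-0.009,0],[0,0,0],-0.64],[[0,-0.009,0],[0,0,0],-0.64],[[0,-0.009,0],[0,0,0],-0.64],[[0,-0.009,0],[0,0,0],-0.64],[[0,-0.009,0],[0,0,0],-0.64],[[0,-0.009,0],[0,0,0],-0.64],[[0,-0.009,0],[0,0,0],-0.64],[[0,-0.009,0],[0,0,0],-0.64],[[0.002,-0.009,0],[0,0,0],-0.64]]' && python3 -m crank '[[[0.003,-0.009,0],[0,0,0],-0.64],[[0.003,-0.009,0],[0,0,0],-0.64],[[0.003,-0.009,0],[0,0,0],-0.64],[[0.003,-0.009,0],[0,0,0],-0.64],[[0,-0.009,0],[0,0,0],-0.64],[[0,-0.009,0],[0,0,0],-0.64],[[0,0,0],[0,0,0],-0.64],[[0,0,0],[0,0,0],-0.64]]' && python3 -m crank '[[[0,0,0.03],[0,0,0],-0.64],[[0,0,0.03],[0,0,0],-0.64],[[0,0.03,0.03],[0,0,0],-0.64],[[0,0.045,0.02],[0,0,0],-0.64],[[0,0.045,0.02],[0,0,0],-0.64],[[0,0,0],[0,0,0],-0.64],[[0,0,0],[0,0,0],-0.64]]'; python3 look.py w8
```

```text
clock: 14.7
tool_pos: [0.4595, -0.1657, 0.0656]
orientation: [180.0, 0.0, -90.2]
force: [-0.1, 0.3, 0.4]
opening: 0.0156
gripper_force: 0.1
clock: 15.5
tool_pos: [0.4714, -0.2191, 0.0655]
orientation: [180.0, 0.0, -90.2]
force: [0.4, 0.0, 0.4]
opening: 0.0157
gripper_force: 0.0
clock: 16.2
tool_pos: [0.4718, -0.0974, 0.1963]
orientation: [-179.9, 0.0, -90.0]
force: [0.0, -0.2, -0.2]
opening: 0.0159
gripper_force: 0.0
[ 0.4713 -0.0983  0.1955]
[188.742   67.7626] [42 42] slabz [ 0.5673 -0.2184  0.074 ] trayz [ 0.5863 -0.228   0.018 ] 0.30813605
```

View pics/w8.png

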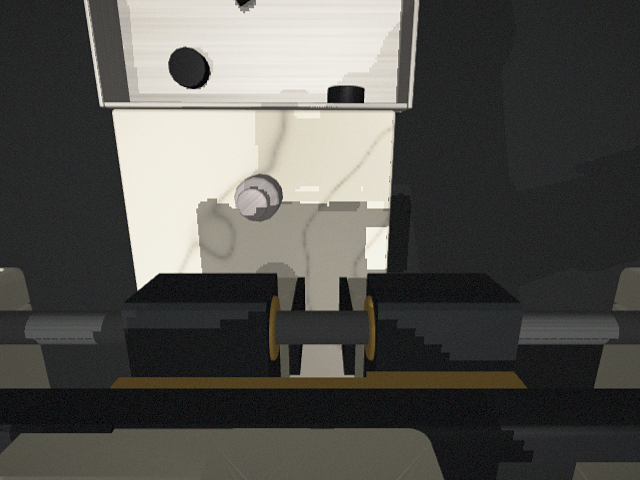

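All three caps are off the slab: one at (189,67), one at (346,95) and one at the image's top edge, (245,3), all inside the tray. I'll move the arm aside and check from the top camera.

```bash
python3 -m crank '[[[0,0.02,0.02],[0,0,0],-0.64],[[0,0.04,0.02],[0,0,0],-0.64],[[0,0.045,0],[0,0,0],-0.64],[[0,0.045,0],[0,0,0],-0.64],[[0,0.045,0],[0,0,0],-0.64],[[0,0.045,0],[0,0,0],-0.64],[[0,0.045,0],[0,0,0],-0.64],[[0,0.045,0],[0,0,0],-0.64],[[0,0.045,0],[0,0,0],-0.64],[[0,0.03,0],[0,0,0],-0.64],[[0,0,0],[0,0,0],-0.64],[[0,0,0],[0,0,0],-0.64]]'
python3 - <<'E'
from plant import imaging
from h import *
p,d=imaging.snapshot('top'); q,_=imaging.snapshot('side'); z=imaging.camera_model('top')
np.set_printoptions(precision=4,suppress=True)
cv2.imwrite('pics/end.png',np.vstack([np.hstack([p[120:360,240:640],cv2.resize(q,(400,300))[30:270]]),]))
r,c,red=scene(p,z); print(np.array(red)); p0=np.load('top0.npz')['p']
print('weight area diff',cv2.absdiff(p,p0)[220:260,400:445].mean(),'jars',cv2.absdiff(p,p0)[220:260,290:375].mean())
v=p.max(2)[160:322,466:552]
for c,s in blobs(v<80,80,900): print(c+[466,160],s,ray(z,c+[466,160],.018))
E
```

```text
clock: 17.45
tool_pos: [0.4717, 0.3054, 0.234]
orientation: [179.9, -0.1, -90.2]
force: [0.3, -1.2, 0.2]
opening: 0.0158
gripper_force: 0.0
[[ 0.5192 -0.0368  0.115 ]
 [ 0.5205  0.0341  0.115 ]]
weight area diff 0.702037037037037 jars 0.8218627450980392
[550.0776 177.8707] [ 82   0   4  49 116] [ 0.6157 -0.3391  0.018 ]
[478.2265 200.4529] [  2  31  22  20 340] [ 0.5839 -0.2277  0.018 ]
[522.7673 227.6782] [ 46  59  23  18 202] [ 0.5396 -0.2923  0.018 ]
[472.3889 288.3095] [  3 119   8  20 126] [ 0.4495 -0.2108  0.018 ]
```

View pics/end.png

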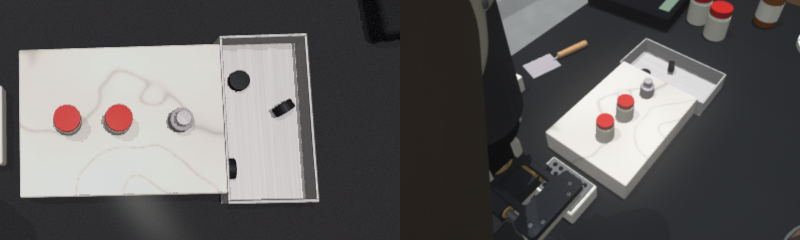

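All three caps are in the tray. One is standing on edge, at (283,107) in the crop. The jars and weight haven't moved. I'll let it settle briefly, then hand in.

```bash
for i in 1 2; do python3 -m crank '[[[0,0,0],[0,0,0],-0.64],[[0,0,0],[0,0,0],-0.64],[[0,0,0],[0,0,0],-0.64],[[0,0,0],[0,0,0],-0.64],[[0,0,0],[0,0,0],-0.64],[[0,0,0],[0,0,0],-0.64],[[0,0,0],[0,0,0],-0.64],[[0,0,0],[0,0,0],-0.64],[[0,0,0],[0,0,0],-0.64],[[0,0,0],[0,0,0],-0.64]]'|head -1; done
python3 - <<'E'
from plant import imaging, close_job
from h import *
p,d=imaging.snapshot('top'); z=imaging.camera_model('top')
v=p.max(2)[160:322,466:552]; n=[(c+[466,160]) for c,s in blobs(v<80,80,900)]; print(n)
if len([c for c in n if c[0]<545])==3: print(close_job())
E
```

```text
clock: 18.55
clock: 19.55
[array([550.07758621, 177.87068966]), array([478.16470588, 200.46176471]), array([522.76732673, 227.67821782]), array([472.36, 288.28])]
the job is handed in; nothing more can be done
None
```

I pushed all three caps off the slab into the tray, where they lie at rest; the jars and weight did not move, and the job was handed in at about 20 s on the robot's clock.

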